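# Feel the round loaf on the cooling rack and check it off

## Task

Feel whether the round loaf on the cooling rack has cooled: with the fingertips touch the middle of its springy top lightly, without denting it, and keep them resting there for about a second, without shifting or lifting it. Then take the fingers off and press in the push button directly in front of that loaf, on the robot's side of the rack, to check it off, and draw the hand back until it is at least a hand's width from the loaf and the buttons. Do not touch the other loaves and rolls, do not press the other buttons, and leave everything else as it is.

Things in the scene. Friction and masses are not known exactly. Their poses are not given: they have to be found in the camera images.
- rack: cooling rack of bright steel wire, 250 mm deep (x) by 550 mm wide (y), fixed to the bench; origin on the bench under the middle of the loaf row; its own y runs along the row, x away from the robot. Wire tops 30 mm above the bench. A grey plastic strip 56 mm deep, 30 mm high runs along its front (robot's side, centred at rack x = -147 mm) and carries three identical push buttons
- place0 (a point): centre of the left (+y) loaf place, on the wires, 30 mm above the bench; places are 175 mm apart along the rack's y
- button0_top (a point): top centre of the left (+y) push button, a round white cap 22 mm across in a low grey housing; it stands directly in front of place0, 147 mm nearer the robot along the rack's x
- button0 (a joint): travel of the left (+y) button: 0 up, 0.006 m fully down; goes straight down, 4 N takes it fully down, a spring lifts it again; it counts as pressed beyond 0.004
- place1 (a point): centre of the middle loaf place, on the wires, 30 mm above the bench; places are 175 mm apart along the rack's y
- button1_top (a point): top centre of the middle push button, a round white cap 22 mm across in a low grey housing; it stands directly in front of place1, 147 mm nearer the robot along the rack's x
- button1 (a joint): travel of the middle button: 0 up, 0.006 m fully down; goes straight down, 4 N takes it fully down, a spring lifts it again; it counts as pressed beyond 0.004
- place2 (a point): centre of the right (-y) loaf place, on the wires, 30 mm above the bench; places are 175 mm apart along the rack's y
- button2_top (a point): top centre of the right (-y) push button, a round white cap 22 mm across in a low grey housing; it stands directly in front of place2, 147 mm nearer the robot along the rack's x
- button2 (a joint): travel of the right (-y) button: 0 up, 0.006 m fully down; goes straight down, 4 N takes it fully down, a spring lifts it again; it counts as pressed beyond 0.004
- round_loaf: round brown loaf with three flour cuts, the only round one: 140 mm across, 81 mm high, about 0.5 kg, loose on one of the three places; origin under its centre, z up
- round_loaf_top (a point): middle of the top of the round loaf's crust, 81 mm above its underside; the top falls away 6 mm at 40 mm from the middle. The point sinks with the crown, which gives straight down like fresh bread, about 1 mm for every 0.8 N, and springs back
- crown (a joint): how far the round loaf's springy crown is pushed down: 0 untouched; a light touch is 1 to 6 mm (0.001 to 0.006), more than 0.010 crushes the loaf, 0.014 is the stop
- oval_loaf: long oval loaf, 184 mm long (its x, away from the robot), 74 wide, 74 high, on another place; origin under its centre
- tin_loaf: block-shaped tin loaf with overhanging top, 182 mm long (its x) by 90 wide, 80 high, on the remaining place; origin under its centre
- roll_a: finger roll 104 x 28 x 28 mm lying along the rack's x between the left and middle places; origin under its centre
- roll_b: finger roll like roll_a, between the middle and right places
- bowl: steel bowl, 150 mm across, 65 high, on the bench at the left; origin under its centre
- scraper: dough scraper lying flat on the bench at the right: 150 mm wide steel blade with wooden grip 20 mm high; origin under it
- shaker: aluminium flour shaker, 64 mm across, 110 high, on the bench at the right; origin under its centre
- brush: pastry brush lying on the bench at the left; origin under it

How it is judged (in metres and radians):
On the way, in this order (a step that is already met when the one before it is completed fails the run):
1. fingertips rest on the middle of the top of the round loaf for half a second (contact force between round_loaf and the fingers above 0.3 N and horizontal distance between the grasp point and round_loaf_top below 0.03 m and z of the grasp point in the frame of round_loaf above 0.08 m), for 0.5 s.
2. then, with the fingers off the loaf, the button directly in front of the round loaf is pressed in beyond 4 mm (contact force between round_loaf and the fingers below 0.1 N and ((horizontal distance between round_loaf and place0 below 0.05 m and value of joint button0 above 0.004 m and contact force between button0 and the fingers above 0.3 N) or (horizontal distance between round_loaf and place1 below 0.05 m and value of joint button1 above 0.004 m and contact force between button1 and the fingers above 0.3 N) or (horizontal distance between round_loaf and place2 below 0.05 m and value of joint button2 above 0.004 m and contact force between button2 and the fingers above 0.3 N))), for 0.05 s.
At the end, for the whole second after the job is handed in: The round loaf rests where it was (within 15 mm), its crown sprung back and all buttons up; the other loaves, rolls and bench things are within 10 mm of where they were; the grasp point is more than 80 mm from the top of the round loaf and every button ((horizontal distance between round_loaf and place0 below 0.05 m or horizontal distance between round_loaf and place1 below 0.05 m or horizontal distance between round_loaf and place2 below 0.05 m) and distance of round_loaf from where it was at the start of the episode below 0.015 m and linear speed of round_loaf below 0.02 m/s and value of joint each of crown, button0, button1, button2 below 0.0015 m and distance of each of oval_loaf, tin_loaf, roll_a, roll_b, bowl, scraper, shaker, brush from where it was at the start of the episode below 0.01 m and distance between the grasp point and round_loaf_top above 0.08 m and distance between the grasp point and button0_top above 0.08 m and distance between the grasp point and button1_top above 0.08 m and distance between the grasp point and button2_top above 0.08 m); the robot touches nothing.
It fails at once if the crown of the round loaf is pushed in by more than 10 mm, or the gripper's body or arm leans on the loaf (value of joint crown above 0.01 m or contact force between round_loaf and the arm above 5 N).
It fails at once if the round loaf is shifted or lifted by more than 15 mm, or tipped (distance of round_loaf from where it was at the start of the episode above 0.015 m or angle between round_loaf's own z axis and vertical above 0.15 rad).
It fails at once if a button is pressed (over 2.5 mm) though the round loaf is not behind it ((not (horizontal distance between round_loaf and place0 below 0.05 m) and value of joint button0 above 0.0025 m) or (not (horizontal distance between round_loaf and place1 below 0.05 m) and value of joint button1 above 0.0025 m) or (not (horizontal distance between round_loaf and place2 below 0.05 m) and value of joint button2 above 0.0025 m)).
It fails at once if the robot touches another loaf or a roll (contact force between any of oval_loaf, tin_loaf, roll_a, roll_b and the fingers above 0.5 N or contact force between any of oval_loaf, tin_loaf, roll_a, roll_b and the arm above 0.5 N).
It fails at once if another loaf, a roll or a thing on the bench is moved more than 10 mm (distance of any of oval_loaf, tin_loaf, roll_a, roll_b, bowl, scraper, shaker, brush from where it was at the start of the episode above 0.01 m).
It also fails if it takes over 48 s, if anything falls off the work surface, if the arm or the gripper's body presses on something with over 40 N, if the wrist force passes 120 N, or if a joint passes its speed limit or range.

## Robot

A 6-joint arm with a two-finger parallel gripper is mounted at the origin on the work surface. World frame = base frame: x ahead of the robot, y to its left, z up, the work surface at z = 0. Lengths are in m, angles in degrees, forces in N, time in s.
With the tool pointing down it reaches from about 0.375 to 0.9 m from the base axis. Payload 3.1 kg.
Tool frame: the origin (TCP) lies on the centre line of the jaws, within the pads' length; the fingertips stand 19 mm ahead of it and the grasp point (between the pads) is the TCP; z points along the fingers, y is the direction in which the jaws open and shut (so a half turn about z gives the same grasp; the last joint's range is limited). The gripper opens to 87 mm and grips with 3 to 60 N. Pads are 19 mm wide; open, the fingers measure 117 mm over their backs; the gripper's body (75 mm by 190 mm) begins 51 mm behind the grasp point.
Start: joints at [-82.936, 30.224, 82.088, -0, 67.689, -10.227], TCP at [0.186, -0.597, 0.242] pointing down, gripper open.
Joint ranges: [-176.69, 176.69], [-43.24, 126.21], [12.49, 139.97], [-82, 262], [0, 151.66], [-163.58, 163.58]. Speed limits (degrees/s): [159.86, 159.86, 180, 180, 180, 180].

## Interface

Orientations are given as a 3x3 rotation matrix whose columns are the frame's x, y, z axes.
In Python, from rig import bot gives the robot as it stands.
- The arm moves only by the tool carry_out, never from a script. Its argument "targets" is a list of rows, each a list of 6 numbers: the shift along the tool's x, y, z each as a share of 200 mm, from -1 to 1, then the turn, a rotation vector about the tool's x, y, z each as a share of pi/2 rad, from -1 to 1. In form: [[dx, dy, dz, ax, ay, az], ...]. A call has 1 to 20 rows; each row is the pose to reach, as a shift and turn from the pose measured when the call began, along the tool's axes at that moment; what a row does not reach only later rows make up. A row lasts 1/8 s, in which the tool goes at most 62.5 mm and 10.7 degrees, less where a joint would pass 70% of its speed; a pose out of reach is approached as far as the arm can. A call with a number of a shift or a turn outside -1 to 1 is refused whole. A call with a gripper value outside its range is refused whole. "jaw" is the gripper's target within -1 to 1 (fully open at 1, half-way at 0, shut at -1), set as the call begins (left out, the last holds). The fingers move at their own pace and stop on an object; the grip force is fixed at half the most. Time passes only in rows, so rows that repeat a pose let the fingers close. It gives the time, the measured TCP pose, the force and the opening at its end, in the units of the state.
- bot.read_state(): the state, without advancing time (a new reading comes with each control period).
- bot.capture(name): name is "scene" or "top"; returns the picture (400x640x3 uint8, blue, green, red); there is no depth.
- bot.camera_info(name): a dict with "camera_matrix" (3x3 intrinsics, pixels), "view" (4x4, takes a point from world to camera coordinates). Camera axes: x right, y down, z forward; pixel columns grow to the right and rows downward; lengths in m; the calibration is good to about 2 mm. A picture is of the moment at which its call begins. camera_info takes no time and is no camera call.
- bot.hand_in(): hands the job in, once; it reports no verdict.
The state is a dict: "time_s": time; "joint_positions": joint angles; "qvel": joint speeds; "tau": joint torques, N m; "position": TCP position; "tcp_rot": TCP orientation; "force": force on the tool from outside, world axes, zero at the start; "moment": the same for the moment, N m; "opening": opening from 0.0 (shut) to 1.0 (fully open).
Only numpy, scipy, OpenCV 4.12 (cv2) and the standard library are available. Lean on these libraries where they do the work, as an engineer would, in place of code of your own. Each camera call takes 0.05 s, during which the arm holds its last target.

## Working session

There is one attempt and no reset: what is moved stays moved. The work goes in short steps, Python scripts to look and compute and a tool call to move; the robot and the scene stay as the last step left them, time stands still between calls to the robot, and variables do not carry over. Pictures are saved under pics/ and viewed, and the job is handed in when it is done.

Besides the shell and the picture viewer there is one more tool, called after "Call:" as a command line: name --pt "numbers of a row" for each row, then --argument value for the rest. carry_out: Moves the arm, as the interface text tells. Shift numbers are shares of 200 mm and turn numbers shares of pi/2 rad, none past 1 either way. Its arguments: {"type":"object","properties":{"targets":{"type":"array"},"jaw":{"type":"number"}},"required":["targets"]}

```bash
mkdir -p pics; ls; python3 - <<'E'
from rig import bot
import cv2,numpy as np
s=bot.read_state();print(s)
for n in("scene","top"):
    cv2.imwrite(f"pics/{n}0.png",bot.capture(n));c=bot.camera_info(n);print(n,np.round(c["camera_matrix"],2).tolist(),np.round(c["view"],4).tolist())
E
```

```text
pics
{'time_s': 0.0, 'joint_positions': array([-8.29348410e+01,  3.02792708e+01,  8.21551510e+01,  1.14592299e-03,
        6.76880443e+01, -1.02242166e+01]), 'qvel': array([-0.01454387, -0.0080033 ,  0.08292519,  0.00708617, -0.02552053,
       -0.10643874]), 'tau': array([-1.25143910e-03, -4.40046430e+01, -1.76588684e+01,  6.31138030e-02,
        5.81175741e-02, -1.55154785e-04]), 'position': array([ 0.18572967, -0.59605924,  0.24057517]), 'tcp_rot': array([[ 9.54818237e-01,  2.97190302e-01, -2.44538045e-04],
       [ 2.97190136e-01, -9.54815958e-01,  2.12348103e-03],
       [ 3.97589140e-04, -2.10021271e-03, -9.99997716e-01]]), 'force': array([ 0.13524632, -0.47710152, -0.6435455 ]), 'moment': array([-0.02970233, -0.0092468 ,  0.07515228]), 'opening': 0.9983271760090499}
scene [[382.38, 0.0, 319.2], [0.0, 382.38, 208.7], [0.0, 0.0, 1.0]] [[0.8558, 0.5172, 0.0141, -0.4508], [0.3503, -0.5593, -0.7513, -0.1133], [-0.3807, 0.6479, -0.6598, 1.5384], [0.0, 0.0, 0.0, 1.0]]
top [[497.24, 0.0, 310.8], [0.0, 497.24, 202.2], [0.0, 0.0, 1.0]] [[0.0223, -0.9997, -0.0023, -0.0181], [-0.9843, -0.0216, -0.1751, 0.5451], [0.175, 0.0061, -0.9846, 1.5553], [0.0, 0.0, 0.0, 1.0]]
```

View pics/scene0.png

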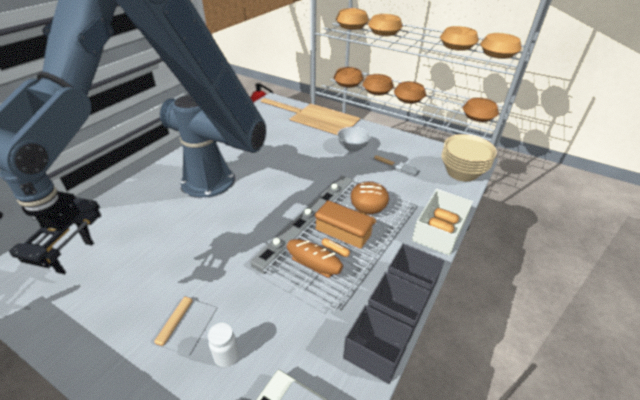

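View pics/top0.png

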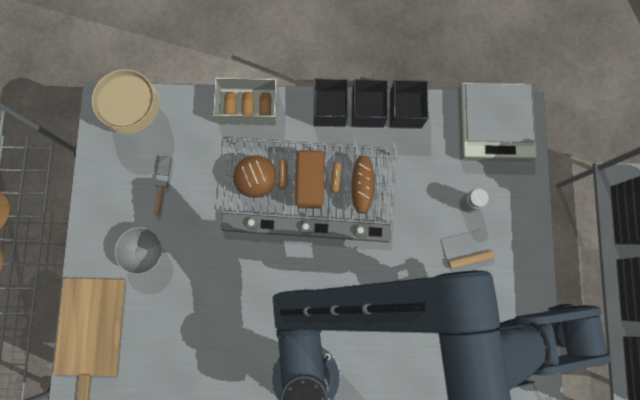

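The round loaf is at the left (+y) place, around top pixel (254,176), and its button is around (251,223). The tin loaf is in the middle and the oval loaf on the right. I'll enlarge this area.

```bash
python3 - <<'E'
import cv2
a=cv2.imread("pics/top0.png")[130:245,210:400];cv2.imwrite("pics/topc.png",cv2.resize(a,None,fx=4.2,fy=4.2,interpolation=cv2.INTER_CUBIC))
a=cv2.imread("pics/scene0.png")[170:310,245:425];cv2.imwrite("pics/scenec.png",cv2.resize(a,None,fx=4,fy=4,interpolation=cv2.INTER_CUBIC))
E
```

```text
(no output)
```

View pics/topc.png

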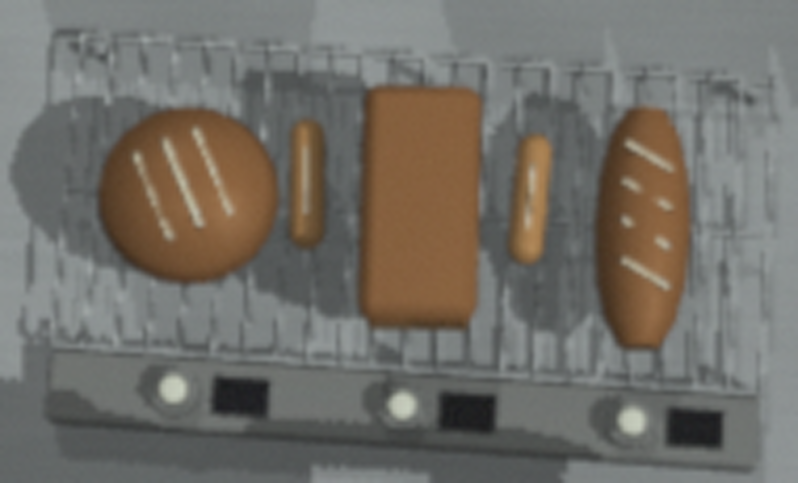

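View pics/scenec.png

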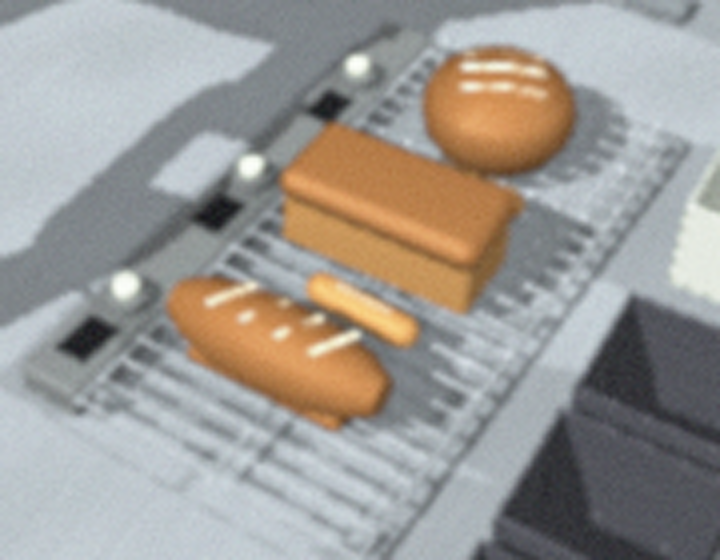

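```bash
cat > h.py <<'E'
import numpy as np,cv2
from rig import bot
def cam(n):
    c=bot.camera_info(n);return np.array(c["camera_matrix"]),np.array(c["view"])
def P(n):
    K,V=cam(n);return K@V[:3]
def proj(n,p):
    q=P(n)@np.append(p,1);return q[:2]/q[2]
def tri(t,s):
    X=cv2.triangulatePoints(P("top"),P("scene"),np.array(t,float).reshape(2,1),np.array(s,float).reshape(2,1))[:,0];X=X[:3]/X[3]
    return X,proj("top",X)-t,proj("scene",X)-s
def plane(n,px,z):
    K,V=cam(n);R=V[:3,:3];C=-R.T@V[:3,3];d=R.T@np.linalg.inv(K)@np.array([px[0],px[1],1]);return C+d*(z-C[2])/d[2]
E
python3 - <<'E'
from h import *
np.set_printoptions(precision=4,suppress=True)
T=lambda p:(np.array(p)+.5)/4.2-.5+[210,130]
S=lambda p:(np.array(p)+.5)/4-.5+[245,170]
B=[]
for t,s in [((173,389),(357,66)),((402,405),(251,167)),((632,421),(125,285))]:
    X,e,f=tri(T(t),S(s));B.append(plane("top",T(t),.045));print(X,e,f,B[-1],plane("scene",S(s),.045))
d=B[0]-B[2];d/=np.linalg.norm(d);print("rack y",d,np.linalg.norm(B[0]-B[2]))
x=np.array([d[1],-d[0],0]);print("place0 from button",B[0]+.147*x)
X,e,f=tri(T((188.5,195)),S((500,110)));print("loaf",X,e,f)
for z in(.06,.07,.08):print(plane("top",T((188.5,195)),z),plane("scene",S((500,110)),z))
s=bot.read_state();print(s["tcp_rot"],s["position"])
E
```

```text
[0.477  0.1853 0.0468] [-0.1708 -0.2531] [-0.4299  0.0782] [0.4764 0.185  0.045 ] [0.477  0.1887 0.045 ]
[0.4687 0.0105 0.047 ] [-0.2499 -0.3327] [-0.6359  0.1003] [0.4679 0.0097 0.045 ] [0.4692 0.014  0.045 ]
[ 0.4602 -0.1644  0.0485] [-0.3008 -0.3555] [-0.776   0.1016] [ 0.4595 -0.1657  0.045 ] [ 0.4599 -0.1601  0.045 ]
rack y [0.048  0.9988 0.    ] 0.3510177292763617
place0 from button [0.6232 0.1779 0.045 ]
loaf [0.6261 0.1784 0.0628] [-0.3003 -0.5048] [-0.8681  0.1786]
[0.6251 0.1777 0.06  ] [0.627  0.1842 0.06  ]
[0.6228 0.1764 0.07  ] [0.6314 0.1726 0.07  ]
[0.6205 0.1752 0.08  ] [0.6358 0.1611 0.08  ]
[[ 0.9548  0.2973 -0.0003]
 [ 0.2973 -0.9548  0.002 ]
 [ 0.0003 -0.0019 -1.    ]] [ 0.1857 -0.5961  0.2407]
```

Call:
carry_out --pt "0.1 -0.1 0 0 0 0.03" --pt "0.25 -0.25 0 0 0 0.08" --pt "0.4 -0.4 0 0 0 0.12" --pt "0.55 -0.55 0 0 0 0.16" --pt "0.7 -0.7 0 0 0 0.2" --pt "0.85 -0.85 0 0 0 0.222" --pt "1 -1 0 0 0 0.222" --pt "1 -1 0 0 0 0.222" --jaw -1

```text
time_s: 1.1
position: [0.3176, -0.3424, 0.2408]
tcp_rot: [[0.999, -0.043, -0.001], [-0.043, -0.999, 0.005], [-0.002, -0.005, -1.0]]
force: [0.1, -0.5, 0.3]
opening: 0.174
```

```bash
cat >> h.py <<'E'
from scipy.spatial.transform import Rotation as Ro
a=np.arctan2(-.048,.9988)
RT=np.array([[np.cos(a),np.sin(a),0],[np.sin(a),-np.cos(a),0],[0,0,-1]])
def go(p):
    s=bot.read_state();R=s["tcp_rot"];print("t",round(s["time_s"],2),"pos",np.round(s["position"],4),"open",round(s["opening"],3),"F",np.round(s["force"],2))
    print("shift",np.round(R.T@(np.array(p)-s["position"])/.2,4),"turn",np.round(Ro.from_matrix(R.T@RT).as_rotvec()/(np.pi/2),4))
E
python3 -c "
from h import *
go([.625,.178,.2])"
```

```text
t 1.1 pos [ 0.3176 -0.3424  0.2408] open 0.174 F [ 0.07 -0.45  0.26]
shift [ 1.4237 -2.6649  0.2139] turn [-0.0029  0.001   0.0031]
```

Call:
carry_out --pt "0.1 -0.2 0 0 0 0" --pt "0.2 -0.4 0 0 0 0" --pt "0.3 -0.6 0 0 0 0" --pt "0.45 -0.8 0 0 0 0" --pt "0.55 -1 0 0 0 0" --pt "0.55 -1 0 0 0 0"

```text
time_s: 1.85
position: [0.437, -0.146, 0.2414]
tcp_rot: [[0.999, -0.039, -0.001], [-0.039, -0.999, 0.005], [-0.002, -0.005, -1.0]]
force: [0.8, -0.3, 0.0]
opening: 0.003
```

Call:
carry_out --pt "0.1 -0.2 0 0 0 0" --pt "0.2 -0.4 0 0 0 0" --pt "0.3 -0.6 0 0 0 0" --pt "0.45 -0.8 0 0 0 0" --pt "0.55 -1 0 0 0 0" --pt "0.55 -1 0 0 0 0"

```text
time_s: 2.6
position: [0.5564, 0.05, 0.2418]
tcp_rot: [[0.999, -0.037, -0.0], [-0.037, -0.999, 0.004], [-0.0, -0.004, -1.0]]
force: [-0.6, 0.0, -0.1]
opening: 0.005
```

```bash
python3 -c "
from h import *
go([.625,.178,.18])"
```

```text
t 2.6 pos [0.5564 0.05   0.2418] open 0.005 F [-0.64  0.02 -0.09]
shift [ 0.3193 -0.6509  0.3119] turn [-0.0027  0.0001  0.0073]
```

Call:
carry_out --pt "0.08 -0.16 0 0 0 0" --pt "0.18 -0.36 0 0 0 0.005" --pt "0.26 -0.52 0 0 0 0.007" --pt "0.32 -0.65 0.05 -0.003 0 0.007" --pt "0.32 -0.65 0.2 -0.003 0 0.007" --pt "0.32 -0.65 0.35 -0.003 0 0.007" --pt "0.32 -0.65 0.4 -0.003 0 0.007" --pt "0.32 -0.65 0.4 -0.003 0 0.007"

```text
time_s: 3.6
position: [0.6251, 0.1763, 0.1618]
tcp_rot: [[0.999, -0.049, -0.002], [-0.049, -0.999, -0.001], [-0.002, 0.001, -1.0]]
force: [-0.2, 0.6, 0.6]
opening: 0.003
```

```bash
python3 - <<'E'
from h import *
go([.625,.178,.13])
for n in("scene","top"):
    im=bot.capture(n)
    for q in ([.625,.178,.111],[.477,.185,.046]): print(n,proj(n,np.array(q)))
    p=bot.read_state()["position"];print("tip",proj(n,p-[0,0,.019]))
    x,y=(300,150) if n=="scene" else (200,120)
    cv2.imwrite(f"pics/{n}1.png",cv2.resize(im[y:y+130,x:x+170],None,fx=4.5,fy=4.5,interpolation=cv2.INTER_CUBIC))
E
```

```text
t 3.6 pos [0.6251 0.1763 0.1618] open 0.003 F [-0.15  0.6   0.64]
shift [-0.0005 -0.0087  0.1591] turn [ 0.0007  0.0011 -0.0007]
scene [369.80776526 186.67589315]
scene [333.40783128 186.42543175]
tip [370.81050298 179.42720554]
top [252.53984941 172.36547726]
top [250.76548072 222.00839432]
tip [251.58112959 169.44595813]
```

View pics/scene1.png

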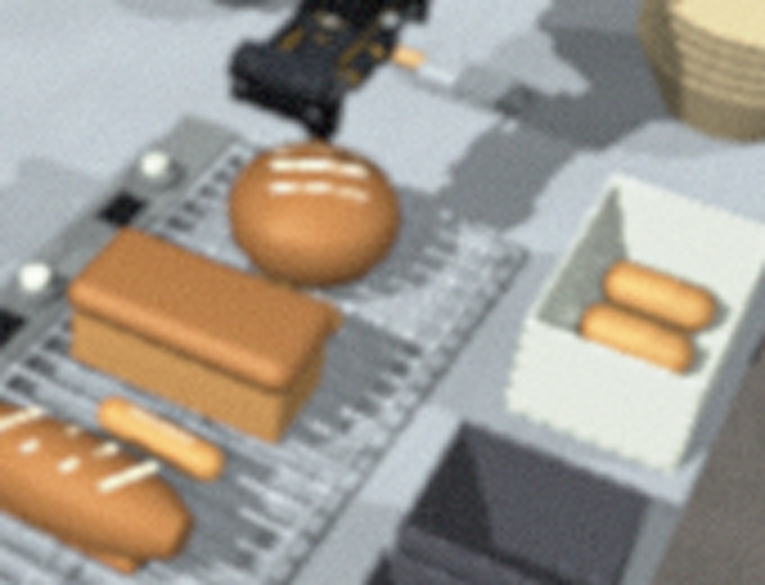

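View pics/top1.png

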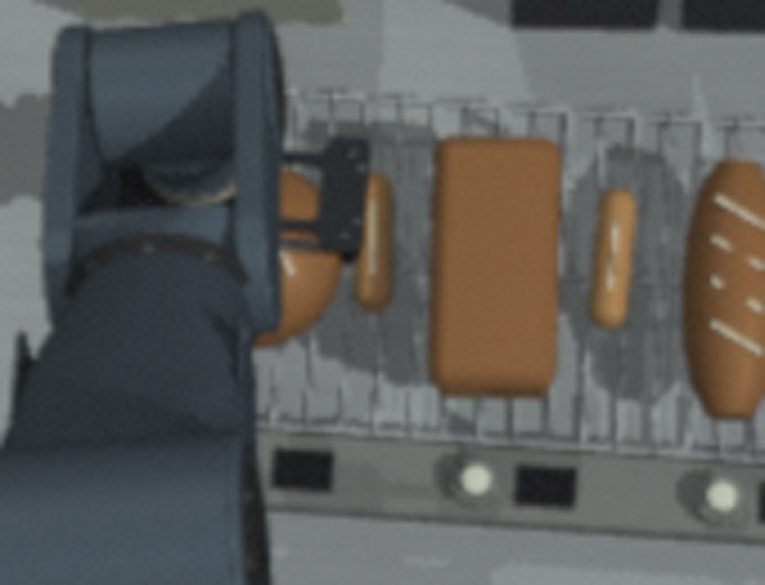

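The fingertips are over the loaf's middle: the tip is seen at scene pixel (371,180), and the projection gives (371,179). Next I'll go down to just above the crust.

Call:
carry_out --pt "0 -0.005 0.05 0 0 0" --pt "0 -0.008 0.1 0 0 0" --pt "0 -0.008 0.13 0 0 0" --pt "0 -0.008 0.14 0 0 0" --pt "0 -0.008 0.14 0 0 0" --pt "0 -0.008 0.14 0 0 0"

```text
time_s: 4.45
position: [0.6265, 0.1787, 0.1357]
tcp_rot: [[0.999, -0.048, 0.002], [-0.048, -0.999, -0.0], [0.002, 0.0, -1.0]]
force: [-0.6, -1.2, 0.3]
opening: 0.005
```

```bash
python3 - <<'E'
from h import *
go([.625,.178,.127])
im=bot.capture("scene");go([.625,.178,.127])
cv2.imwrite("pics/scene2.png",cv2.resize(im[150:230,320:420],None,fx=7,fy=7,interpolation=cv2.INTER_CUBIC))
E
```

```text
t 4.45 pos [0.6265 0.1787 0.1357] open 0.005 F [-0.56 -1.23  0.29]
shift [-0.0073  0.004   0.0437] turn [ 0.0001 -0.0015 -0.0003]
t 4.5 pos [0.6265 0.1787 0.1358] open 0.002 F [ 0.02 -0.82  0.54]
shift [-0.0074  0.0037  0.044 ] turn [ 0.0001 -0.0016 -0.0003]
```

View pics/scene2.png

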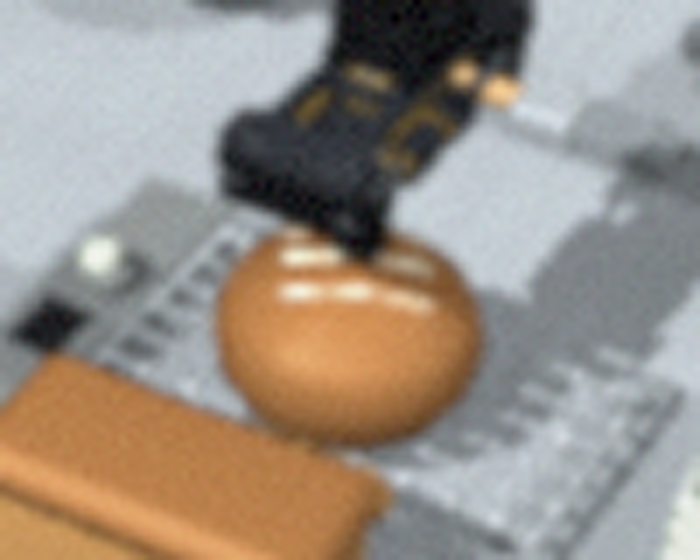

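The tip is just above the crust at about scene pixel (372,186), and the measured force is still within the noise. I'll go on in small steps and watch the force.

Call:
carry_out --pt "-0.005 0.003 0.01 0 0 0" --pt "-0.007 0.004 0.02 0 0 0" --pt "-0.007 0.004 0.025 0 0 0" --pt "-0.007 0.004 0.025 0 0 0"

```text
time_s: 5.0
position: [0.625, 0.1779, 0.1306]
tcp_rot: [[0.999, -0.049, 0.002], [-0.049, -0.999, -0.0], [0.002, 0.0, -1.0]]
force: [-0.1, 0.1, 0.1]
opening: 0.007
```

```bash
cat > f.py <<'E'
from h import *
L=[];Z=[]
for i in range(6):
    bot.capture("scene");s=bot.read_state();L.append(s["force"]);Z.append(s["position"])
print("meanF",np.mean(L,0).round(2),"std",np.std(L,0).round(2),"pos",np.mean(Z,0).round(4),s["time_s"])
E
python3 f.py
```

```text
meanF [-0.07  0.22  0.54] std [0.58 0.55 0.22] pos [0.6251 0.178  0.1308] 5.3
```

Call:
carry_out --pt "0 0 0.005 0 0 0" --pt "0 0 0.01 0 0 0" --pt "0 0 0.01 0 0 0"

```text
time_s: 5.68
position: [0.6252, 0.178, 0.129]
tcp_rot: [[0.999, -0.048, 0.003], [-0.048, -0.999, -0.0], [0.003, 0.0, -1.0]]
force: [-0.2, -0.2, 1.8]
opening: 0.005
```

```bash
python3 f.py
```

```text
meanF [-0.14  0.05  1.39] std [0.43 0.37 0.27] pos [0.6252 0.178  0.129 ] 5.975
```

Call:
carry_out --pt "0 0 0.005 0 0 0" --pt "0 0 0.01 0 0 0" --pt "0 0 0.01 0 0 0" --pt "0 0 0.01 0 0 0" --pt "0 0 0.01 0 0 0" --pt "0 0 0.01 0 0 0" --pt "0 0 0.01 0 0 0" --pt "0 0 0.01 0 0 0"

```text
time_s: 6.98
position: [0.6253, 0.178, 0.127]
tcp_rot: [[0.999, -0.049, 0.003], [-0.049, -0.999, -0.0], [0.003, 0.0, -1.0]]
force: [-0.6, -0.6, 1.8]
opening: 0.005
```

```bash
python3 f.py
```

```text
meanF [-0.42 -0.29  2.79] std [0.35 0.5  0.37] pos [0.6253 0.178  0.127 ] 7.275
```

Contact reads about 2.8 N with the tip about 3 mm in, held for over a second, so this is a light touch. I'll lift straight up, then move over the button.

Call:
carry_out --pt "0 0 -0.02 0 0 0" --pt "0 0 -0.1 0 0 0" --pt "0 0 -0.2 0 0 0" --pt "0 0 -0.3 0 0 0" --pt "0 0 -0.3 0 0 0" --pt "-0.15 0 -0.3 0 0 0" --pt "-0.35 0 -0.3 0 0 0" --pt "-0.55 0 -0.3 0 0 0" --pt "-0.7 0 -0.3 0 0 0" --pt "-0.74 0 -0.3 0 0 0" --pt "-0.74 0 -0.3 0 0 0"

```text
time_s: 8.65
position: [0.4779, 0.1852, 0.1866]
tcp_rot: [[0.999, -0.048, 0.004], [-0.048, -0.999, -0.0], [0.004, 0.0, -1.0]]
force: [-0.3, 1.0, -0.2]
opening: 0.006
```

```bash
python3 f.py; python3 -c "
from h import *
go([.477,.185,.08])"
```

```text
meanF [0.32 0.02 0.29] std [0.38 0.41 0.57] pos [0.4787 0.1851 0.1866] 8.95
t 8.95 pos [0.4783 0.1851 0.1864] open 0.008 F [ 0.65 -0.38 -0.09]
shift [-0.0083  0.0008  0.5322] turn [-0.     -0.0023 -0.0006]
```

Call:
carry_out --pt "-0.007 0 0.1 0 -0.0025 0" --pt "-0.007 0 0.25 0 -0.0025 0" --pt "-0.007 0 0.4 0 -0.0025 0" --pt "-0.007 0 0.5 0 -0.0025 0" --pt "-0.007 0 0.53 0 -0.0025 0" --pt "-0.007 0 0.53 0 -0.0025 0" --pt "-0.007 0 0.53 0 -0.0025 0"

```text
time_s: 9.82
position: [0.478, 0.1852, 0.0812]
tcp_rot: [[0.999, -0.049, 0.001], [-0.049, -0.999, 0.0], [0.001, -0.0, -1.0]]
force: [0.8, -0.4, 0.2]
opening: 0.005
```

```bash
python3 f.py; python3 - <<'E'
from h import *
go([.477,.185,.065])
im=bot.capture("scene")
cv2.imwrite("pics/scene3.png",cv2.resize(im[140:220,280:400],None,fx=6.5,fy=6.5,interpolation=cv2.INTER_CUBIC))
E
```

```text
meanF [-0.03  0.08 -0.11] std [0.73 0.6  0.49] pos [0.4777 0.1852 0.0811] 10.125
t 10.12 pos [0.4775 0.1852 0.0809] open 0.004 F [0.24 1.02 0.41]
shift [-0.0023  0.001   0.0795] turn [-0.0001 -0.0004 -0.0006]
```

View pics/scene3.png

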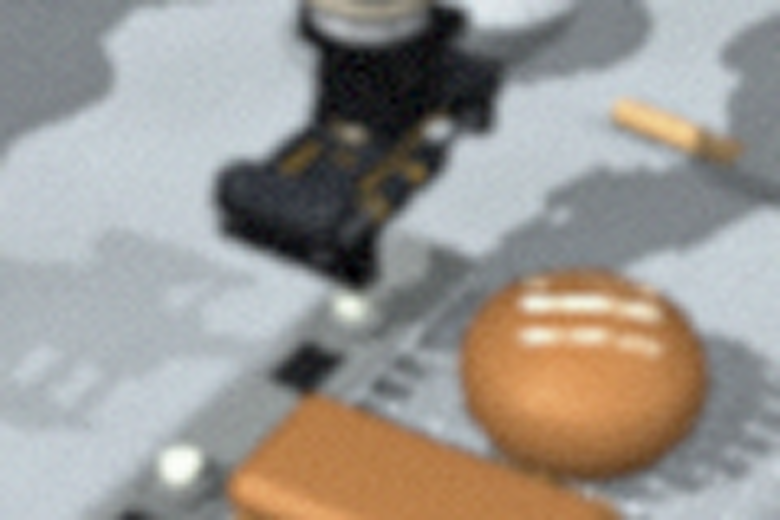

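The loaf is undisturbed, and the tip at crop (362,285) is directly above the button at (350,308). I'll press down in steps.

Call:
carry_out --pt "-0.002 0 0.03 0 0 0" --pt "-0.002 0 0.06 0 0 0" --pt "-0.002 0 0.08 0 0 0" --pt "-0.002 0 0.08 0 0 0"

```text
time_s: 10.68
position: [0.4771, 0.1852, 0.0653]
tcp_rot: [[0.999, -0.049, 0.001], [-0.049, -0.999, 0.0], [0.001, -0.0, -1.0]]
force: [-1.7, 0.1, 8.3]
opening: 0.006
```

```bash
python3 f.py
```

```text
meanF [-0.96 -0.05  8.38] std [0.51 0.6  0.53] pos [0.4771 0.1852 0.0653] 10.975
```

It already reads 8.4 N, which suggests the button is fully down. I'll check by raising in small steps and looking for the spring's force profile.

Call:
carry_out --pt "0 0 -0.005 0 0 0" --pt "0 0 -0.01 0 0 0" --pt "0 0 -0.01 0 0 0"

```text
time_s: 11.35
position: [0.477, 0.1852, 0.0673]
tcp_rot: [[0.999, -0.049, 0.001], [-0.049, -0.999, 0.0], [0.001, -0.0, -1.0]]
force: [-0.3, 0.0, 3.1]
opening: 0.008
```

```bash
python3 f.py
```

```text
meanF [-0.66 -0.05  2.79] std [0.31 0.45 0.33] pos [0.477  0.1852 0.0672] 11.65
```

Call:
carry_out --pt "0 0 -0.005 0 0 0" --pt "0 0 -0.01 0 0 0" --pt "0 0 -0.01 0 0 0"

```text
time_s: 12.02
position: [0.477, 0.1852, 0.0693]
tcp_rot: [[0.999, -0.049, 0.001], [-0.049, -0.999, 0.0], [0.001, -0.0, -1.0]]
force: [-0.5, -0.4, 1.0]
opening: 0.009
```

```bash
python3 f.py
```

```text
meanF [ 0.   -0.08  2.24] std [0.5  0.35 0.34] pos [0.477  0.1852 0.0692] 12.325
```

The force fades gradually (8.4, then 2.8, then 2.2 N) as I rise. That is the button's spring after it bottomed out, so the button went fully down. Now I'll withdraw.

Call:
carry_out --pt "0 0 -0.05 0 0 0" --pt "0 0 -0.2 0 0 0" --pt "0 0 -0.4 0 0 0" --pt "0 0 -0.6 0 0 0" --pt "-0.1 0 -0.75 0 0 0" --pt "-0.25 0 -0.85 0 0 0" --pt "-0.3 0 -0.85 0 0 0" --pt "-0.3 0 -0.85 0 0 0" --pt "-0.3 0 -0.85 0 0 0"

```text
time_s: 13.45
position: [0.4177, 0.188, 0.2385]
tcp_rot: [[0.999, -0.049, 0.0], [-0.049, -0.999, -0.0], [0.0, 0.0, -1.0]]
force: [-0.7, 0.2, -0.1]
opening: 0.006
```

```bash
python3 f.py; python3 - <<'E'
from h import *
go([.477,.185,.065])
im=bot.capture("scene")
cv2.imwrite("pics/scene4.png",cv2.resize(im[120:320,240:430],None,fx=3,fy=3,interpolation=cv2.INTER_CUBIC))
cv2.imwrite("pics/top4.png",bot.capture("top"))
E
```

```text
meanF [-0.14  0.11 -0.08] std [0.54 0.22 0.49] pos [0.4176 0.188  0.2386] 13.75
t 13.75 pos [0.4173 0.1881 0.2387] open 0.01 F [-0.71  0.07 -0.68]
shift [2.991e-01 6.000e-04 8.687e-01] turn [-0.      0.0001 -0.0007]
```

View pics/scene4.png

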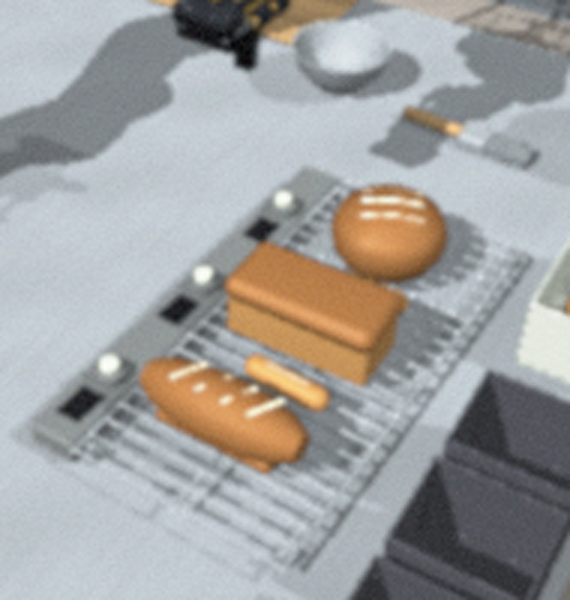

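View pics/top4.png

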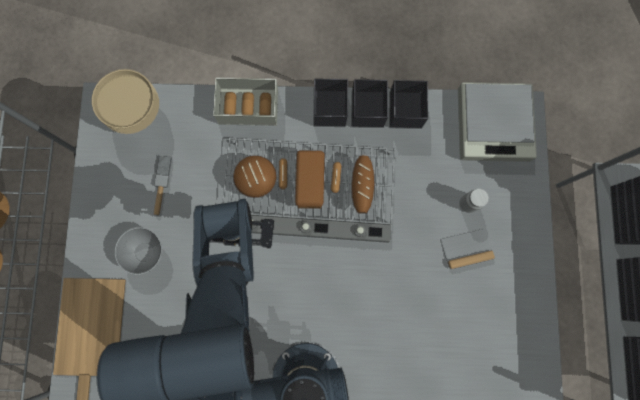

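Everything looks unmoved: the loaf is still at top pixel (254,176), the buttons are up, and the hand is about 0.2 m clear. Handing in.

```bash
python3 -c "
from rig import bot
print(bot.hand_in())"
```

```text
the job is handed in; nothing more can be done
None
```

I touched the round loaf, pressed its button and drew the hand back, and handed the job in at about 14 s of the 48 s allowed. No verdict was reported.

- **Touch:** with the jaws shut, the fingertips rested on the middle of the loaf's top (left place) for over a second. The force was about 2.8 N and the crown went in about 3 mm. I then lifted straight off.
- **Button:** I pressed the left button, directly in front of that loaf. It read 8.4 N, more than the 4 N that takes it fully down. The force faded gradually as I raised the hand, which fits the button having bottomed out. I inferred the travel from force and height, as the joint value can't be read.
- **Last checks:** in the final pictures the loaves, rolls and bench things are where they were, and the buttons look up. The tool force was about zero, with the hand about 0.2 m from the left button and farther from the loaf.
- **One disagreement:** the button top was about 5 mm higher than I measured from the pictures. The first press step therefore took it straight to the bottom instead of in stages.

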